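# Rattle-test the returned power modules

### The arm

A 7-joint arm with a two-finger parallel gripper is mounted at the origin on the work surface. World frame = base frame: x ahead of the robot, y to its left, z up, the work surface at z = 0. Lengths are in m, angles in rad, forces in N, time in s.
With the tool pointing down it reaches from about 0.4 to 0.85 m from the base axis. Payload 10.4 kg.
Tool frame: the origin (TCP) lies at the very end of the fingers, on their centre line; the grasp point (between the pads) lies 19 mm behind it; z points along the fingers, y is the line along which they close (so a half turn about z gives the same grasp; the last joint's range is limited). The gripper opens to 87 mm and grips with 3 to 60 N. Pads are 19 mm wide; open, the fingers measure 117 mm over their backs; the gripper's body (75 mm by 190 mm) begins 51 mm behind the grasp point.
Start: joints at [1.293, 0.332, -0.065, 1.46, 0.022, 1.35, -0.088], TCP at [0.158, -0.605, 0.223] pointing down, gripper open.
Joint ranges: [-2.6, 2.6], [-0.5, 2.12], [-1.47, 1.34], [0.16, 2.42], [-1.27, 4.41], [0.06, 2.06], [-2.6, 2.6]. Speed limits (rad/s): [2.22, 2.22, 2.79, 2.79, 3.14, 3.14, 3.14].

### API

Orientations are given as a unit quaternion [x, y, z, w].
In Python, from bench import r gives the robot as it stands.
- The arm moves only by the shell command python3 -m crank 'ROWS' [FORCE]. ROWS is JSON, a list that holds one entry, the list of rows, each a list of 5 numbers: the shift along the tool's x, y, z in mm, then the turn about the tool's z in degrees, then the opening, from -1 (shut) to 1 (fully open). A call has 1 to 20 rows; each row is the pose to reach, as a shift and turn from the pose commanded when the call began, along the tool's axes at that moment; what a row does not reach only later rows make up. A row lasts 1/10 s, in which the tool goes at most 50 mm and 8.59 degrees, less where a joint would pass 70% of its speed; a pose out of reach is approached as far as the arm can. A call with a gripper value outside its range is refused whole. The fingers move at their own pace and stop on an object; FORCE is the grip in N (left out, the last holds). Time passes only in rows, so rows that repeat a pose let the fingers close. It gives the time, the measured TCP pose, the force, the opening and the grip force at its end, in the units of the state.
- r.read_state(): the state, without advancing time (a new reading comes with each control period).
- r.camera(name): name is "scene" or "top"; returns a dict with "image" (480x640x3 uint8, red, green, blue), "vfov" (degrees; the focal length in pixels is half the picture's height over the tangent of half this angle, whatever the lens; pixels are square), "cx", "cy" (the principal point, pixels), "eye" and "attitude" of the camera in the world. Camera axes: x right, y down, z forward; pixel columns grow to the right and rows downward; lengths in m; the calibration is good to about 2 mm. A picture is of the moment at which its call begins. There is no depth.
- r.close_job(): hands the job in; it is judged then, once.
The state is a dict: "time": time; "joint_positions": joint angles; "joint_vel": joint speeds; "joint_torque": joint torques, N m; "ee_pos": TCP position; "eef_rot": TCP orientation; "ft_force": force on the tool from outside, world axes, zero at the start; "torque": the same for the moment, N m; "width": finger opening in m; "grip_force": force on a finger pad.
Only numpy, scipy, OpenCV 4.12 (cv2) and the standard library are available. Lean on these libraries where they do the work, as an engineer would, in place of code of your own. Each camera call takes 0.05 s, during which the arm holds its last target. There are 200 camera calls.

### The job

Punch the time recorder to open the batch: push its yellow plunger fully down and let it up. Then shake each closed power module to find out whether a loose part rattles inside, and lay those that rattle flat in the red tray and the others flat in the green tray. When every module is in its tray, punch the recorder again to close the batch, leaving everything else on the bench where it is.

Things in the scene. Friction and masses are not known exactly. Their poses are not given: they have to be found in the camera images.
- unit_1_mid (a point): middle of a closed gold steel box with vent holes, 110 mm long (its x) by 60 by 60 mm, 0.28 to 0.56 kg; this point is 30 mm above its underside. If it rattles, a 120 g ball-shaped part rolls freely inside, 70 mm along x and 20 mm across, felt after a shake or tilt as changing force and moment at the wrist. All look alike; 3 or 4 are present, 1 or 2 of them rattle; None if absent
- unit_2_mid (a point): middle of a closed gold steel box with vent holes, 110 mm long (its x) by 60 by 60 mm, 0.28 to 0.56 kg; this point is 30 mm above its underside. If it rattles, a 120 g ball-shaped part rolls freely inside, 70 mm along x and 20 mm across, felt after a shake or tilt as changing force and moment at the wrist. All look alike; 3 or 4 are present, 1 or 2 of them rattle; None if absent
- unit_3_mid (a point): middle of a closed gold steel box with vent holes, 110 mm long (its x) by 60 by 60 mm, 0.28 to 0.56 kg; this point is 30 mm above its underside. If it rattles, a 120 g ball-shaped part rolls freely inside, 70 mm along x and 20 mm across, felt after a shake or tilt as changing force and moment at the wrist. All look alike; 3 or 4 are present, 1 or 2 of them rattle; None if absent
- unit_4_mid (a point): middle of a closed gold steel box with vent holes, 110 mm long (its x) by 60 by 60 mm, 0.28 to 0.56 kg; this point is 30 mm above its underside. If it rattles, a 120 g ball-shaped part rolls freely inside, 70 mm along x and 20 mm across, felt after a shake or tilt as changing force and moment at the wrist. All look alike; 3 or 4 are present, 1 or 2 of them rattle; None if absent
- red_tray_floor (a point): middle of the red tray's floor, 5 mm above the bench; the tray is fixed, 210 (x) by 190 mm (y) inside, its rim 18 mm above the bench and 5 mm thick; it has room for two modules side by side lying along its x
- green_tray_floor (a point): middle of the green tray's floor, 5 mm above the bench; the tray is fixed, 210 (x) by 190 mm (y) inside, its rim 18 mm above the bench and 5 mm thick; it has room for two modules side by side lying along its x
- plunger_top (a point): middle of the top of the yellow mushroom plunger (52 mm across) on the grey time recorder (100 x 90 mm, 46 mm high, fixed to the bench); the top is 90 mm above the bench when up, and is pressed straight down
- plunger (a joint): how far the plunger is pushed down, m: 0 up, 0.025 fully down at its stop; a spring resists with 3 N at first and 11 N at the stop, and brings it back up when let go
- connector: white nylon connector block, 44 x 40 mm, 31 mm high; not part of the job
- screwdriver: screwdriver lying on the bench; not part of the job
- wrench: open-ended wrench lying on the bench; not part of the job
- tape: blue roll of tape, 90 mm across, 19 mm high, lying flat; not part of the job
- heatsink: finned aluminium heatsink, 80 x 60 mm, 35 mm high; not part of the job
- screw_jar: jar of screws, 60 mm across, 80 mm high; not part of the job
- mug: blue mug, 80 mm across, 90 mm high; not part of the job
Things that resemble listed ones, but are neither listed nor needed, are in the scene too. What is shaped like the part that bears unit_1_mid but purple is not meant.

How it is judged:
On the way, in this order (a step that is already met when the one before it is completed fails the run):
1. the plunger is pushed fully down to open the batch (value of joint plunger above 0.0225 m), for 0.1 s.
2. the plunger is let up again (value of joint plunger below 0.004 m), for 0.1 s.
3. every module lies flat in the right tray: rattling ones in the red, the others in the green (((distance between any of part_1, part_2 and unit_1_mid below 0.065 m and (x of unit_1_mid in the frame of red_tray_floor between -0.1 and 0.1 m and y of unit_1_mid in the frame of red_tray_floor between -0.09 and 0.09 m and z of unit_1_mid in the frame of red_tray_floor between 0.024 and 0.037 m)) or (not (distance between any of part_1, part_2 and unit_1_mid below 0.065 m) and (x of unit_1_mid in the frame of green_tray_floor between -0.1 and 0.1 m and y of unit_1_mid in the frame of green_tray_floor between -0.09 and 0.09 m and z of unit_1_mid in the frame of green_tray_floor between 0.024 and 0.037 m))) and ((distance between any of part_1, part_2 and unit_2_mid below 0.065 m and (x of unit_2_mid in the frame of red_tray_floor between -0.1 and 0.1 m and y of unit_2_mid in the frame of red_tray_floor between -0.09 and 0.09 m and z of unit_2_mid in the frame of red_tray_floor between 0.024 and 0.037 m)) or (not (distance between any of part_1, part_2 and unit_2_mid below 0.065 m) and (x of unit_2_mid in the frame of green_tray_floor between -0.1 and 0.1 m and y of unit_2_mid in the frame of green_tray_floor between -0.09 and 0.09 m and z of unit_2_mid in the frame of green_tray_floor between 0.024 and 0.037 m))) and ((distance between any of part_1, part_2 and unit_3_mid below 0.065 m and (x of unit_3_mid in the frame of red_tray_floor between -0.1 and 0.1 m and y of unit_3_mid in the frame of red_tray_floor between -0.09 and 0.09 m and z of unit_3_mid in the frame of red_tray_floor between 0.024 and 0.037 m)) or (not (distance between any of part_1, part_2 and unit_3_mid below 0.065 m) and (x of unit_3_mid in the frame of green_tray_floor between -0.1 and 0.1 m and y of unit_3_mid in the frame of green_tray_floor between -0.09 and 0.09 m and z of unit_3_mid in the frame of green_tray_floor between 0.024 and 0.037 m))) and ((distance between any of part_1, part_2 and unit_4_mid below 0.065 m and (x of unit_4_mid in the frame of red_tray_floor between -0.1 and 0.1 m and y of unit_4_mid in the frame of red_tray_floor between -0.09 and 0.09 m and z of unit_4_mid in the frame of red_tray_floor between 0.024 and 0.037 m)) or (not (distance between any of part_1, part_2 and unit_4_mid below 0.065 m) and (x of unit_4_mid in the frame of green_tray_floor between -0.1 and 0.1 m and y of unit_4_mid in the frame of green_tray_floor between -0.09 and 0.09 m and z of unit_4_mid in the frame of green_tray_floor between 0.024 and 0.037 m)))), for 0.3 s.
4. then the plunger is pushed fully down again to close the batch (value of joint plunger above 0.0225 m), for 0.1 s.
At the end, for the whole second after the job is handed in: every rattling module lies flat on the floor of the red tray and every other one flat on the floor of the green tray (middle 24 to 37 mm above the tray floor), and the plunger is back up (within 4 mm) (all of step 3 and value of joint plunger below 0.004 m); the robot touches nothing.
It fails at once if another thing on the bench is pushed more than 8 cm away (distance of any of connector, screwdriver, wrench, tape, heatsink, screw_jar, mug from where it was at the start of the episode above 0.08 m).
Of unit_1, unit_2, unit_3, unit_4 only 3 to 4 are there at a start; the rules pass over those that are not, and their reading is None.
At some moment in a run one of unit_1, unit_2, unit_3, unit_4 may be knocked a few centimetres aside while the robot is not near it.
It also fails if it takes over 210 s, if anything falls off the work surface, if the arm or the gripper's body presses on something with over 40 N, if the wrist force passes 120 N, or if a joint passes its speed limit or range.

## Working session

There is one attempt and no reset: what is moved stays moved. The work goes in short steps, Python scripts to look and compute and a shell command to move; the robot and the scene stay as the last step left them, time stands still between calls to the robot, and variables do not carry over. Pictures are saved under pics/ and viewed, at most 14 in all, crops included, and the job is handed in when it is done.

```bash
ls; mkdir -p pics; python3 - <<'E'
from bench import r
import cv2
for n in("scene","top"):
    c=r.camera(n); cv2.imwrite(f"pics/{n}0.png",c["image"][:,:,::-1]); print({k:v for k,v in c.items() if k!="image"})
print(r.read_state())
E
```

```text
pics
{'vfov': 52.81544093298886, 'cx': 325.30492612010244, 'cy': 245.94576244316727, 'eye': array([ 1.10874055, -0.89739098,  0.73866867]), 'attitude': array([ 0.82939547,  0.26421621, -0.14115848, -0.47155831])}
{'vfov': 49.14725479271802, 'cx': 324.6058602725036, 'cy': 240.02594780658913, 'eye': array([0.38639018, 0.02294136, 1.62576627]), 'attitude': array([ 0.71426815, -0.69892934,  0.02739774, -0.02383578])}
{'time': 0.1, 'joint_positions': array([ 1.29340555,  0.33278061, -0.06471193,  1.46084477,  0.02157111,
        1.34986291, -0.08851533]), 'joint_vel': array([-0.00121173, -0.0004226 , -0.0006967 , -0.00403805,  0.00014054,
        0.0003171 , -0.00113968]), 'joint_torque': array([ 1.35546517e-03, -6.24546218e+01,  2.46575545e-02, -3.90718174e+01,
       -6.13811798e-02,  3.64833721e-02,  1.04722317e-04]), 'ee_pos': array([ 0.15745841, -0.60450043,  0.22185703]), 'eef_rot': array([ 9.91895454e-01,  1.27055292e-01, -8.67155102e-05, -5.94651245e-04]), 'ft_force': array([-1.00757235, -0.27139785, -0.24160275]), 'torque': array([ 0.0116522 ,  0.00142391, -0.00633372]), 'grip_force': 0.0, 'width': 0.08684686409480864}
```

View pics/top0.png

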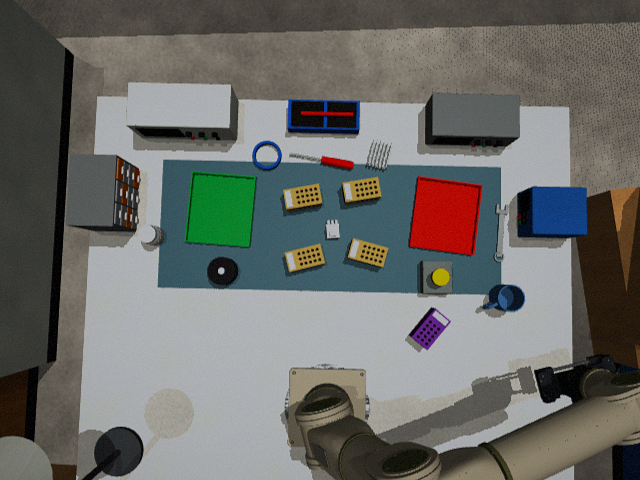

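View pics/scene0.png

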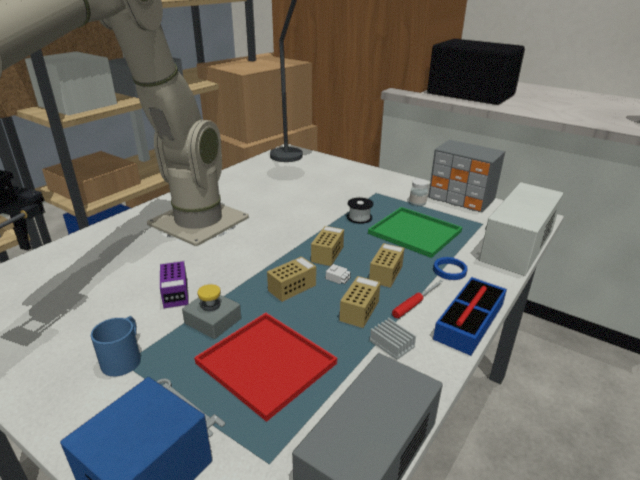

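Candidates for the modules in the top view: gold boxes at (303,197), (362,190), (305,258) and (368,252). The purple box at (429,328) is the decoy. Plunger: the yellow disc at (440,277) on the grey box; the black reel at (222,271) is not it. I choose the four gold boxes and the yellow disc, and check them in a crop.

```bash
cat > h.py <<'E'
import numpy as np,cv2
from scipy.spatial.transform import Rotation as R
from bench import r
def ray(c,uv):
    f=240/np.tan(np.radians(c["vfov"])/2)
    d=np.array([(uv[0]-c["cx"])/f,(uv[1]-c["cy"])/f,1.])
    return R.from_quat(c["attitude"]).apply(d)
def plane(c,uv,z):
    d=ray(c,uv); e=c["eye"]; return (e+d*(z-e[2])/d[2])[:2]
def blobs(m,amin):
    cs,_=cv2.findContours(m.astype(np.uint8),cv2.RETR_EXTERNAL,cv2.CHAIN_APPROX_NONE)
    return [k for k in cs if cv2.contourArea(k)>amin]
def hsv(c): return cv2.cvtColor(c["image"],cv2.COLOR_RGB2HSV)
def go(xy,z,yaw=None):
    """shift in tool mm and turn deg to the world target; yaw: wanted direction of tool y (deg, mod 180)"""
    s=r.read_state(); Q=R.from_quat(s["eef_rot"]); 
    d=Q.inv().apply(np.r_[xy,z]-s["ee_pos"])*1000
    t=0
    if yaw is not None:
        v=Q.inv().apply([np.cos(np.radians(yaw)),np.sin(np.radians(yaw)),0])
        t=np.degrees(np.arctan2(-v[0],v[1])); t=(t+90)%180-90
    return d.round(1),round(float(t),1)
E
python3 - <<'E'
from h import *
c=r.camera("top");im=c["image"];h=hsv(c)
cr=im[165:300,265:470]; cv2.imwrite("pics/crop0.png",cv2.resize(cr,None,fx=3.8,fy=3.8,interpolation=cv2.INTER_CUBIC)[:,:,::-1])
for p in [(303,190),(300,192),(310,205),(365,262),(440,277),(287,198),(362,255),(380,267)]: print(p,h[p[1],p[0]],im[p[1],p[0]])
E
```

```text
(303, 190) [ 20 168 165] [165 130  56]
(300, 192) [ 21 167 139] [139 113  48]
(310, 205) [ 20 190  75] [75 57 19]
(365, 262) [ 21 183  99] [99 77 28]
(440, 277) [ 28 255 175] [175 164   0]
(287, 198) [111  10 186] [179 181 186]
(362, 255) [ 22 163  83] [83 68 30]
(380, 267) [34 85 21] [20 21 14]
```

View pics/crop0.png

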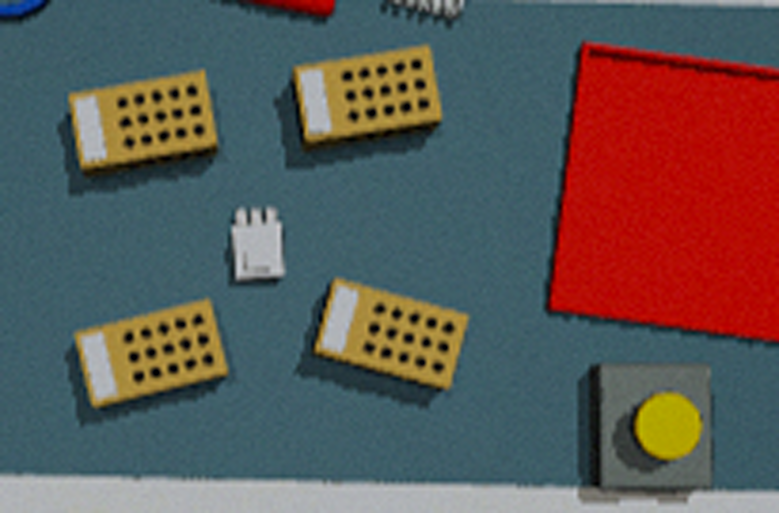

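The crop shows four gold boxes with vent holes and white labels, two in the upper row and two in the lower, with the white connector between them. The yellow plunger is on its grey box at lower right. Now measure them all.

```bash
cat >> h.py <<'E'
def modules(c):
    h=hsv(c).astype(int); H,S,V=h[...,0],h[...,1],h[...,2]
    m=((H>15)&(H<26)&(S>110)&(S<215)&(V>105)).astype(np.uint8)
    m=cv2.morphologyEx(m,cv2.MORPH_CLOSE,np.ones((3,3)))
    out=[]
    for k in blobs(m,150):
        q=cv2.boxPoints(cv2.minAreaRect(k)); w=np.array([plane(c,p,.06) for p in q])
        e=[w[1]-w[0],w[2]-w[1]]; L=max(e,key=np.linalg.norm)
        out.append((w.mean(0).round(4),round(float(np.degrees(np.arctan2(L[1],L[0]))%180),1),sorted(np.linalg.norm(v).round(3) for v in e),q.mean(0).round()))
    return out
def tray(c,col):
    h=hsv(c).astype(int); H,S=h[...,0],h[...,1]
    m=(S>150)&(h[...,2]>60)&((H<6)|(H>174) if col=="red" else abs(H-60)<10)
    k=max(blobs(m,1500),key=cv2.contourArea); q=cv2.boxPoints(cv2.minAreaRect(k))
    w=np.array([plane(c,p,.018) for p in q]); e=[w[1]-w[0],w[2]-w[1]]; L=max(e,key=np.linalg.norm)
    a=np.degrees(np.arctan2(L[1],L[0])); return w.mean(0).round(4),round(float((a+90)%180-90),1),[np.linalg.norm(v).round(3) for v in e]
def plunger(c,z=.09):
    h=hsv(c).astype(int); m=(abs(h[...,0]-28)<4)&(h[...,1]>225)&(h[...,2]>80)
    k=max(blobs(m,50),key=cv2.contourArea); (u,_)=cv2.minEnclosingCircle(k); return plane(c,u,z).round(4),cv2.contourArea(k)
E
python3 - <<'E'
from h import *
c=r.camera("top")
for m in modules(c): print(*m)
print(tray(c,"red"),tray(c,"green")); p,a=plunger(c); print(p,a,go(p,.14),go(p,.115))
E
```

```text
[0.4465 0.0758] 104.9 [np.float64(0.059), np.float64(0.11)] [304. 258.]
[ 0.4662 -0.1129] 75.7 [np.float64(0.06), np.float64(0.11)] [368. 252.]
[ 0.6223 -0.8669] 158.8 [np.float64(0.052), np.float64(0.138)] [618. 206.]
[0.6309 0.0869] 101.4 [np.float64(0.059), np.float64(0.109)] [302. 196.]
[ 0.6561 -0.091 ] 100.8 [np.float64(0.059), np.float64(0.109)] [361. 189.]
(array([ 0.5881, -0.356 ]), -6.8, [np.float64(0.223), np.float64(0.203)]) (array([0.5931, 0.3406]), -2.8, [np.float64(0.221), np.float64(0.202)])
[ 0.398  -0.3244] 198.0 (array([ 303.4, -210.5,   82.3]), 0.0) (array([ 303.4, -210.4,  107.3]), 0.0)
```

```bash
python3 -m crank '[[[303,-210,0,0,-1],[303,-210,0,0,-1],[303,-210,0,0,-1],[303,-210,0,0,-1],[303,-210,0,0,-1],[303,-210,0,0,-1],[303,-210,0,0,-1],[303,-210,0,0,-1],[303,-210,0,0,-1],[303,-210,0,0,-1],[303,-210,90,0,-1],[303,-210,90,0,-1],[303,-210,90,0,-1],[303,-210,90,0,-1],[303,-210,90,0,-1]]]' 40
python3 - <<'E'
from h import *
c=r.camera("scene"); print(go([.398,-.3244],.09)); cv2.imwrite("pics/s1.png",c["image"][:,:,::-1])
E
```

```text
time: 1.7
ee_pos: [0.3986, -0.3267, 0.1349]
eef_rot: [0.992, 0.127, 0.001, 0.001]
ft_force: [0.5, 0.0, 0.7]
width: 0.0006
grip_force: 0.0
(array([-0.3, -2.3, 44.9]), 0.0)
```

View pics/s1.png

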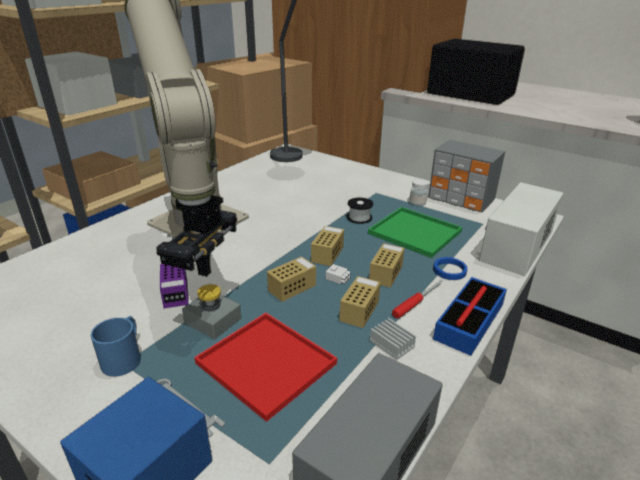

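The closed fingers hang just above the plunger (208,292), so I press it.

```bash
python3 -m crank '[[[0,-2,25,0,-1],[0,-2,40,0,-1],[0,-2,55,0,-1],[0,-2,62,0,-1],[0,-2,68,0,-1],[0,-2,71,0,-1],[0,-2,72,0,-1],[0,-2,72,0,-1],[0,-2,72,0,-1],[0,-2,72,0,-1]]]'
```

```text
time: 2.75
ee_pos: [0.3983, -0.3242, 0.0651]
eef_rot: [0.992, 0.127, 0.001, 0.001]
ft_force: [-12.4, 9.1, 36.5]
width: 0.0003
grip_force: 18.0
```

The force reads 36 N at z = 0.065, so the plunger is at its stop. I lift off and open.

```bash
python3 -m crank '[[[0,0,-40,0,-1],[0,0,-80,0,-1],[0,0,-130,0,1],[0,0,-130,0,1],[0,0,-130,0,1]]]'
python3 - <<'E'
from h import *
c=r.camera("top"); print(plunger(c))
for m in modules(c): print(m[0],m[1],m[2],go(m[0],.2,m[1]+90),go(m[0],.018,m[1]+90))
print(r.read_state()["ft_force"],r.read_state()["torque"])
E
```

```text
time: 3.25
ee_pos: [0.3984, -0.3242, 0.1932]
eef_rot: [0.992, 0.127, 0.002, 0.002]
ft_force: [0.1, -0.0, 0.1]
width: 0.017
grip_force: 0.0Traceback (most recent call last):
  File "<stdin>", line 2, in <module>
  File "h.py", line 41, in plunger
    k=max(blobs(m,50),key=cv2.contourArea); (u,_)=cv2.minEnclosingCircle(k); return plane(c,u,z).round(4),cv2.contourArea(k)
ValueError: max() iterable argument is empty
```

```bash
sed -i 's/    for k in blobs(m,150):/    m[:,450:]=0\n    for k in blobs(m,150):/' h.py
python3 - <<'E'
from h import *
c=r.camera("top")
for m in modules(c): print(m[0],m[1],m[2],go(m[0],.2,m[1]+90),go(m[0],.018,m[1]+90))
E
```

```text
[0.4461 0.0757] 105.3 [np.float64(0.059), np.float64(0.109)] (array([ 147.9, -373.8,   -9.5]), 89.3) (array([ 147.9, -373.9,  172.5]), 89.3)
[ 0.4664 -0.1124] 75.7 [np.float64(0.06), np.float64(0.11)] (array([ 120.2, -186.7,   -9.5]), -61.1) (array([ 120.2, -186.7,  172.5]), -61.1)
[0.6306 0.0868] 101.4 [np.float64(0.06), np.float64(0.109)] (array([ 329.2, -338.1,   -9.6]), -86.8) (array([ 329.3, -338.1,  172.4]), -86.8)
[ 0.6559 -0.0912] 100.5 [np.float64(0.06), np.float64(0.11)] (array([ 308.9, -159.5,   -9.5]), -85.9) (array([ 308.9, -159.5,  172.5]), -85.9)
```

```bash
python3 -m crank '[[[120,-187,-5,-61,1],[120,-187,-5,-61,1],[120,-187,-5,-61,1],[120,-187,-5,-61,1],[120,-187,-5,-61,1],[120,-187,-5,-61,1],[120,-187,-5,-61,1],[120,-187,-5,-61,1],[120,-187,-5,-61,1],[120,-187,-5,-61,1]]]' 50
python3 - <<'E'
from h import *
print(go([.4663,-.1126],.022,165.7)); s=r.read_state(); print(s["joint_positions"].round(2),s["width"],s["torque"])
c=r.camera("top")
for m in modules(c): print(m)
E
```

```text
time: 4.35
ee_pos: [0.4661, -0.1123, 0.1952]
eef_rot: [0.791, 0.611, -0.0, -0.0]
ft_force: [0.4, -0.4, 0.3]
width: 0.0866
grip_force: 0.0
(array([ -0.3,   0.4, 173.2]), -0.3)
[ 0.7   0.07 -0.58  1.84  0.04  1.24 -0.14] 0.08658276932242451 [-0.02765147 -0.07056882  0.01761226]
(array([0.4462, 0.0757]), 104.9, [np.float64(0.06), np.float64(0.11)], array([304., 258.], dtype=float32))
(array([0.6308, 0.0868]), 101.2, [np.float64(0.06), np.float64(0.109)], array([302., 196.], dtype=float32))
(array([ 0.6558, -0.0912]), 100.5, [np.float64(0.06), np.float64(0.11)], array([361., 189.], dtype=float32))
```

```bash
python3 -m crank '[[[0,0,50,0,1],[0,0,100,0,1],[0,0,140,0,1],[0,0,160,0,1],[0,0,173,0,1],[0,0,173,0,1],[0,0,173,0,-1],[0,0,173,0,-1],[0,0,173,0,-1],[0,0,173,0,-1],[0,0,173,0,-1],[0,0,120,0,-1],[0,0,70,0,-1],[0,0,20,0,-1],[0,0,-20,0,-1],[0,0,-20,0,-1],[0,0,-20,0,-1],[0,0,-20,0,-1]]]' 50
python3 - <<'E'
from h import *
s=r.read_state(); print(s["ft_force"],s["torque"],s["width"],s["grip_force"])
E
```

```text
time: 6.2
ee_pos: [0.4649, -0.1119, 0.2132]
eef_rot: [0.79, 0.613, -0.001, -0.002]
ft_force: [-1.0, -0.5, -7.5]
width: 0.0593
grip_force: 50.0
[-0.99251455 -0.53232763 -7.46685821] [-0.05227784 -0.08004142 -0.04667325] 0.059321853177010206 50.00240820310523
```

```bash
cat > st.py <<'E'
from h import *
T=[];F=[]
for i in range(8):
    s=r.read_state(); Q=R.from_quat(s["eef_rot"]).inv(); T.append(Q.apply(s["torque"])); F.append(Q.apply(s["ft_force"])); r.camera("top")
T=np.array(T);F=np.array(F)
print("Tx",T[:,0].round(3),"\nTy",T[:,1].round(3),"mean",T.mean(0).round(3),"std",T.std(0).round(3)); print("Fx",F[:,0].round(2)); print("Fz",F[:,2].round(2),"std",F.std(0).round(3))
E
python3 st.py
python3 -m crank '[[[30,0,0,0,-1],[-30,0,0,0,-1],[30,0,0,0,-1],[-30,0,0,0,-1],[30,0,0,0,-1],[30,0,0,0,-1],[30,0,0,0,-1]]]' | grep time; python3 st.py
python3 -m crank '[[[-50,0,0,0,-1],[-50,0,0,0,-1],[-50,0,0,0,-1],[-50,0,0,0,-1]]]' | grep time; python3 st.py
```

```text
Tx [-0.091 -0.039 -0.042 -0.099 -0.12  -0.095 -0.13  -0.098] 
Ty [-0.031 -0.03  -0.052 -0.037 -0.018 -0.021 -0.014 -0.039] mean [-0.089 -0.03   0.014] std [0.031 0.012 0.024]
Fx [-0.76  0.6  -0.84 -0.37  0.12 -1.19  0.53 -0.09]
Fz [7.47 6.26 5.8  6.22 5.25 6.26 5.83 6.11] std [0.612 0.423 0.593]
time: 7.3
Tx [-0.128 -0.1   -0.111 -0.049 -0.096 -0.114 -0.066 -0.003] 
Ty [-0.112 -0.014 -0.024 -0.014 -0.011  0.037  0.008 -0.071] mean [-0.083 -0.025 -0.004] std [0.039 0.043 0.032]
Fx [ 0.19 -1.14 -1.52  0.01 -0.84  0.21  0.08 -0.98]
Fz [5.52 6.49 6.2  5.5  6.71 6.13 6.26 5.75] std [0.649 0.592 0.413]
time: 8.1
Tx [-0.12  -0.061 -0.066 -0.093 -0.091 -0.124 -0.106 -0.069] 
Ty [ 0.018 -0.062  0.017 -0.03  -0.003  0.003 -0.086 -0.012] mean [-0.091 -0.019  0.006] std [0.023 0.035 0.037]
Fx [-0.21 -0.1   0.45 -1.31 -1.02 -0.98  0.84 -0.76]
Fz [5.53 5.92 7.13 6.2  5.41 6.1  6.45 5.49] std [0.712 0.427 0.542]
```

```bash
sed -i 's/range(8)/range(12)/' st.py
python3 -m crank '[[[50,0,0,0,-1],[100,0,0,0,-1],[100,0,0,0,-1]]]' | grep time; python3 st.py
python3 -m crank '[[[-50,0,0,0,-1],[-100,0,0,0,-1],[-100,0,0,0,-1]]]' | grep time; python3 st.py
```

```text
time: 8.8
Tx [-0.123 -0.08  -0.045 -0.173 -0.074 -0.104 -0.077 -0.101 -0.052 -0.074
 -0.136 -0.078] 
Ty [ 0.029 -0.188 -0.12   0.056 -0.049 -0.051 -0.095 -0.043 -0.13  -0.036
 -0.05  -0.066] mean [-0.093 -0.062  0.012] std [0.035 0.064 0.014]
Fx [-0.05 -1.76 -1.03  0.19 -0.65 -0.61  0.09 -0.62  0.18 -0.08 -0.52  0.33]
Fz [5.   6.03 5.75 5.48 6.27 5.96 6.59 6.41 5.91 5.62 5.47 6.14] std [0.584 0.498 0.43 ]
time: 9.7
Tx [-0.033 -0.118 -0.067 -0.108 -0.091 -0.151 -0.059 -0.132 -0.096 -0.125
 -0.104 -0.045] 
Ty [-0.013  0.101  0.165  0.066  0.035  0.049  0.053 -0.03   0.037  0.074
  0.012  0.039] mean [-0.094  0.049 -0.002] std [0.035 0.049 0.032]
Fx [ 0.73  1.61  1.11  0.52  0.23 -0.63  0.09 -0.5   0.22 -0.77 -0.29  1.1 ]
Fz [6.46 5.43 6.02 6.84 5.88 6.66 6.96 5.99 6.68 6.79 6.55 6.1 ] std [0.725 0.422 0.452]
```

```bash

python3 -m crank '[[[50,0,0,0,-1],[100,0,0,0,-1],[100,0,0,0,-1],[100,0,0,0,-1],[100,0,0,0,-1]]]' | grep time; python3 st.py|grep -A1 Ty
python3 -m crank '[[[-50,0,0,0,-1],[-100,0,0,0,-1],[-100,0,0,0,-1],[-100,0,0,0,-1],[-100,0,0,0,-1]]]' | grep time; python3 st.py|grep -A1 Ty
python3 - <<'E'
from h import *
c=np.array([.5881,-.356]);a=np.radians(-6.8);u=np.array([np.cos(a),np.sin(a)])
p=c-.072*u; print(p,go(p,.2,-6.8),go(p,.032,-6.8)); print(r.read_state()["joint_positions"].round(2))
E
```

```text
time: 10.8
Ty [-0.18  -0.088 -0.127 -0.036 -0.033 -0.054 -0.043 -0.002 -0.088 -0.057
 -0.009 -0.024] mean [-0.08  -0.062  0.013] std [0.022 0.049 0.035]
time: 11.9
Ty [ 0.062  0.079  0.05   0.064  0.084  0.04   0.04  -0.015  0.024  0.025
  0.041  0.051] mean [-0.082  0.045 -0.001] std [0.028 0.026 0.032]
[ 0.51660648 -0.34747491] (array([-195.5,  107.2,   15.5]), -7.6) (array([-195.5,  107.3,  183.5]), -7.6)
[ 0.75  0.05 -0.58  1.81  0.03  1.28 -0.09]
```

Ty flips by about 0.1 N·m with the shake direction on both repeats, so this module rattles. It goes to the far side of the red tray.

```bash

python3 - <<'E'
from h import *
c=np.array([.5881,-.356]);a=np.radians(-6.8);u=np.array([np.cos(a),np.sin(a)])
p=c+.06*u; print(p,go(p,.2,-6.8),go(p,.03,-6.8))
E
```

```text
[ 0.64767793 -0.36310424] (array([-178.1,  238.1,   15.5]), -7.6) (array([-178.1,  238.1,  185.5]), -7.6)
```

```bash

python3 -m crank '[[[-178,238,15,-7.6,-1],[-178,238,15,-7.6,-1],[-178,238,15,-7.6,-1],[-178,238,15,-7.6,-1],[-178,238,15,-7.6,-1],[-178,238,15,-7.6,-1],[-178,238,15,-7.6,-1],[-178,238,15,-7.6,-1],[-178,238,15,-7.6,-1],[-178,238,65,-7.6,-1],[-178,238,115,-7.6,-1],[-178,238,150,-7.6,-1],[-178,238,165,-7.6,-1],[-178,238,165,-7.6,-1],[-178,238,165,-7.6,-1]]]'
python3 - <<'E'
from h import *
c=np.array([.5881,-.356]);a=np.radians(-6.8);u=np.array([np.cos(a),np.sin(a)])
p=c+.06*u; print(go(p,.028,-6.8))
E
```

```text
time: 14.0
ee_pos: [0.6489, -0.3633, 0.0536]
eef_rot: [0.748, 0.664, 0.001, 0.002]
ft_force: [1.0, -0.6, -6.2]
width: 0.0596
grip_force: 50.0
(array([ 0.1, -1.3, 25.6]), 0.0)
```

```bash

python3 -m crank '[[[0,-1,15,0,-1],[0,-1,22,0,-1],[0,-1,25,0,-1],[0,-1,25,0,-1],[0,-1,25,0,-1],[0,-1,25,0,0.8],[0,-1,25,0,0.8],[0,-1,25,0,0.8],[0,-1,25,0,0.8],[0,-1,-25,0,1],[0,-1,-75,0,1],[0,-1,-125,0,1],[0,-1,-145,0,1],[0,-1,-145,0,1]]]'
python3 - <<'E'
from h import *
c=r.camera("top")
for m in modules(c): print(m[0],m[1],m[2],m[3],go(m[0],.195,m[1]+90))
print(r.read_state()["joint_positions"].round(2))
E
```

```text
time: 15.4
ee_pos: [0.6484, -0.3636, 0.2005]
eef_rot: [0.748, 0.664, 0.001, 0.003]
ft_force: [0.2, -0.8, -0.3]
width: 0.0868
grip_force: 0.0
[0.4461 0.0757] 105.3 [np.float64(0.059), np.float64(0.109)] [304. 258.] (array([ 412. , -251.9,    1.2]), -22.1)
[0.6306 0.087 ] 101.4 [np.float64(0.06), np.float64(0.109)] [302. 196.] (array([445. , -70. ,   1.7]), -18.2)
[ 0.6558 -0.0908] 100.8 [np.float64(0.06), np.float64(0.109)] [361. 189.] (array([271.5, -24. ,   2. ]), -17.6)
[ 0.71  0.65 -0.45  1.1   0.27  1.44  0.19]
```

```bash

python3 -m crank '[[[271,-24,2,-17.6,1],[271,-24,2,-17.6,1],[271,-24,2,-17.6,1],[271,-24,2,-17.6,1],[271,-24,2,-17.6,1],[271,-24,2,-17.6,1],[271,-24,2,-17.6,1],[271,-24,2,-17.6,1],[271,-24,2,-17.6,1]]]'
python3 - <<'E'
from h import *
print(go([.6558,-.0909],.022,190.7))
E
```

```text
time: 16.35
ee_pos: [0.6545, -0.093, 0.1924]
eef_rot: [0.638, 0.77, -0.001, -0.0]
ft_force: [-0.7, -0.3, 0.2]
width: 0.087
grip_force: 0.0
(array([  1.9,   2. , 170.4]), -0.0)
```

```bash

python3 -m crank '[[[1,2,50,0,1],[1,2,100,0,1],[1,2,140,0,1],[1,2,160,0,1],[1,2,170,0,1],[1,2,170,0,1],[1,2,170,0,-1],[1,2,170,0,-1],[1,2,170,0,-1],[1,2,170,0,-1],[1,2,170,0,-1],[1,2,120,0,-1],[1,2,70,0,-1],[1,2,20,0,-1],[1,2,-20,0,-1],[1,2,-20,0,-1],[51,2,-20,0,-1],[51,2,-20,0,-1]]]' 50
python3 -m crank '[[[-50,0,0,0,-1],[-100,0,0,0,-1],[-100,0,0,0,-1],[-100,0,0,0,-1],[-100,0,0,0,-1]]]' | grep time; python3 st.py|grep -v Tx
python3 -m crank '[[[50,0,0,0,-1],[100,0,0,0,-1],[100,0,0,0,-1],[100,0,0,0,-1],[100,0,0,0,-1]]]' | grep time; python3 st.py|grep -v Tx
python3 -m crank '[[[-50,0,0,0,-1],[-100,0,0,0,-1],[-100,0,0,0,-1],[-100,0,0,0,-1],[-100,0,0,0,-1]]]' | grep time; python3 st.py|grep -v Tx
```

```text
time: 18.15
ee_pos: [0.6456, -0.0323, 0.2126]
eef_rot: [0.634, 0.773, 0.001, -0.002]
ft_force: [-0.1, 2.9, -5.0]
width: 0.0592
grip_force: 50.0
time: 18.65
 -0.126 -0.121] 
Ty [ 0.005 -0.014  0.02  -0.036 -0.006 -0.017 -0.027 -0.018 -0.03   0.009
 -0.035 -0.038] mean [-0.104 -0.016  0.008] std [0.029 0.018 0.042]
Fx [ 1.23  0.3   0.19 -0.16 -0.02  0.02 -0.67  0.49 -0.98  0.55 -0.14 -0.6 ]
Fz [4.79 3.98 3.83 4.51 4.27 3.66 4.63 4.87 4.49 4.02 3.93 3.77] std [0.577 0.456 0.4  ]
time: 19.75
 -0.088 -0.126] 
Ty [-0.075 -0.038 -0.08  -0.066 -0.069 -0.051 -0.084 -0.055 -0.069 -0.005
 -0.036 -0.013] mean [-0.108 -0.053 -0.013] std [0.024 0.025 0.025]
Fx [-0.21 -1.    0.27  0.15 -0.56  0.17  0.32 -0.77  0.51 -0.22  0.24 -0.09]
Fz [4.41 4.89 4.87 4.76 3.6  4.29 4.79 4.31 4.05 4.42 4.41 5.24] std [0.451 0.451 0.418]
time: 20.85
 -0.092 -0.134] 
Ty [ 0.055  0.037 -0.03  -0.068 -0.01  -0.042 -0.026 -0.022 -0.05  -0.037
 -0.065 -0.038] mean [-0.125 -0.025  0.004] std [0.025 0.036 0.037]
Fx [ 0.24  0.71 -0.3  -0.81 -0.06  0.4  -0.08 -0.14  0.2   0.32  0.31 -0.72]
Fz [4.23 4.4  3.69 3.73 4.87 4.38 4.47 4.33 3.62 4.79 4.13 4.25] std [0.434 0.533 0.384]
```

```bash

python3 -m crank '[[[50,0,0,0,-1],[100,0,0,0,-1],[100,0,0,0,-1],[100,0,0,0,-1]]]' | grep time; python3 st.py|grep -A1 Ty
python3 -m crank '[[[-50,0,0,0,-1],[-100,0,0,0,-1],[-100,0,0,0,-1],[-100,0,0,0,-1]]]' | grep time; python3 st.py|grep -A1 Ty
cat > slot.py <<'E'
from h import *
import sys
n,dx,dy,ax,z=sys.argv[1],*map(float,sys.argv[2:])
c,a={"red":([.5881,-.356],-6.8),"green":([.5931,.3406],-2.8)}[n]
p=c+R.from_euler("z",a,degrees=True).apply([dx,dy,0])[:2]
print(p,go(p,z,a+ax),r.read_state()["joint_positions"].round(2))
E
python3 slot.py green .07 0 0 .2
```

```text
time: 21.85
Ty [-0.196 -0.138 -0.049 -0.109 -0.075 -0.044 -0.06  -0.026 -0.012  0.022
 -0.031 -0.064] mean [-0.104 -0.065 -0.009] std [0.035 0.057 0.033]
time: 22.85
Ty [ 0.113  0.025  0.017 -0.032  0.014 -0.029 -0.019  0.001 -0.054 -0.013
 -0.044  0.004] mean [-0.113 -0.001  0.013] std [0.027 0.042 0.029]
[0.66301643 0.33718052] (array([467.9,  86.3,  13.5]), 13.6) [ 0.52  0.52 -0.58  1.28  0.28  1.42  0.16]
```

Once settled, Ty is the same for both directions, so this module is quiet. It goes to the far slot of the green tray.

```bash

python3 -m crank '[[[467,86,13,13.6,-1],[467,86,13,13.6,-1],[467,86,13,13.6,-1],[467,86,13,13.6,-1],[467,86,13,13.6,-1],[467,86,13,13.6,-1],[467,86,13,13.6,-1],[467,86,13,13.6,-1],[467,86,13,13.6,-1],[467,86,13,13.6,-1],[467,86,13,13.6,-1],[467,86,63,13.6,-1],[467,86,113,13.6,-1],[467,86,145,13.6,-1],[467,86,160,13.6,-1],[467,86,160,13.6,-1],[467,86,160,13.6,-1]]]'
python3 slot.py green .068 0 0 .028
```

```text
time: 25.15
ee_pos: [0.6641, 0.3365, 0.0557]
eef_rot: [0.724, 0.689, 0.001, 0.0]
ft_force: [0.4, 0.1, -3.6]
width: 0.0596
grip_force: 50.0
[0.66101882 0.33727822] (array([ 0.6, -3.1, 27.7]), -0.0) [-0.18  0.78 -0.58  1.24  0.42  1.24 -0.81]
```

```bash

python3 -m crank '[[[1,-3,15,0,-1],[1,-3,24,0,-1],[1,-3,27,0,-1],[1,-3,27,0,-1],[1,-3,27,0,-1],[1,-3,27,0,0.8],[1,-3,27,0,0.8],[1,-3,27,0,0.8],[1,-3,27,0,0.8],[1,-3,-25,0,1],[1,-3,-75,0,1],[1,-3,-125,0,1],[1,-3,-145,0,1],[1,-3,-145,0,1]]]'
sed -i 's/m\[:,450:\]=0/m[:,500:]=0/' h.py
python3 - <<'E'
from h import *
c=r.camera("top")
for m in modules(c): print(m[0],m[1],m[2],m[3],go(m[0],.195,m[1]+90))
E
```

```text
time: 26.55
ee_pos: [0.6615, 0.3384, 0.2036]
eef_rot: [0.724, 0.689, 0.004, 0.001]
ft_force: [-0.1, 0.2, 0.0]
width: 0.0866
grip_force: 0.0
[0.4509 0.0597] 104.5 [np.float64(0.06), np.float64(0.077)] [310. 256.] (array([-288. , -195.9,    4.4]), -17.3)
[ 0.6443 -0.3642] 83.1 [np.float64(0.06), np.float64(0.11)] [452. 195.] (array([-702. ,   18. ,    4.3]), 4.1)
[0.6614 0.1099] 100.9 [np.float64(0.06), np.float64(0.109)] [295. 186.] (array([-227.6,   11.8,    5.1]), -13.7)
```

Module 3 has been knocked aside to (0.661, 0.110). I fetch it at the new pose.

```bash

python3 -m crank '[[[-228,12,5,-13.7,1],[-228,12,5,-13.7,1],[-228,12,5,-13.7,1],[-228,12,5,-13.7,1],[-228,12,5,-13.7,1],[-228,12,5,-13.7,1],[-228,12,5,-13.7,1],[-228,12,5,-13.7,1]]]'
python3 - <<'E'
from h import *
print(go([.6614,.1099],.022,190.9))
E
```

```text
time: 27.4
ee_pos: [0.6602, 0.1107, 0.1927]
eef_rot: [0.636, 0.772, -0.0, -0.001]
ft_force: [-0.1, 0.6, -0.3]
width: 0.0877
grip_force: 0.0
(array([ -1.2,   1.2, 170.7]), 0.1)
```

```bash

python3 -m crank '[[[-1,1,50,0,1],[-1,1,100,0,1],[-1,1,140,0,1],[-1,1,160,0,1],[-1,1,170,0,1],[-1,1,170,0,1],[-1,1,170,0,-1],[-1,1,170,0,-1],[-1,1,170,0,-1],[-1,1,170,0,-1],[-1,1,170,0,-1],[-1,1,120,0,-1],[-1,1,70,0,-1],[-1,1,20,0,-1],[-1,1,-20,0,-1],[-1,1,-20,0,-1],[49,1,-20,0,-1],[49,1,-20,0,-1]]]' 50
python3 -m crank '[[[-50,0,0,0,-1],[-100,0,0,0,-1],[-100,0,0,0,-1],[-100,0,0,0,-1],[-100,0,0,0,-1]]]' | grep time; python3 st.py|grep -v Tx
python3 -m crank '[[[50,0,0,0,-1],[100,0,0,0,-1],[100,0,0,0,-1],[100,0,0,0,-1],[100,0,0,0,-1]]]' | grep time; python3 st.py|grep -v Tx
python3 -m crank '[[[-50,0,0,0,-1],[-100,0,0,0,-1],[-100,0,0,0,-1],[-100,0,0,0,-1],[-100,0,0,0,-1]]]' | grep time; python3 st.py|grep -v Tx
python3 slot.py green -.045 .055 90 .2; python3 slot.py red -.05 0 0 .2
```

```text
time: 29.2
ee_pos: [0.6492, 0.165, 0.2124]
eef_rot: [0.633, 0.774, 0.001, -0.003]
ft_force: [-0.4, 2.0, -3.9]
width: 0.0596
grip_force: 50.0
time: 29.7
 -0.146 -0.066] 
Ty [ 0.039 -0.053 -0.003 -0.03  -0.027 -0.115 -0.05  -0.045 -0.006 -0.064
 -0.027 -0.036] mean [-0.129 -0.035  0.015] std [0.035 0.036 0.021]
Fx [ 0.89  0.63  0.41 -0.34 -0.1   0.26  0.13  0.06  0.69 -0.22 -0.37  0.78]
Fz [4.22 3.33 4.35 3.29 3.83 3.75 3.7  4.28 4.54 5.36 4.77 3.81] std [0.425 0.602 0.579]
time: 30.8
 -0.079 -0.093] 
Ty [-0.105 -0.068 -0.035 -0.112 -0.022 -0.021 -0.052 -0.017 -0.015  0.008
 -0.014 -0.   ] mean [-0.11  -0.038  0.001] std [0.027 0.037 0.036]
Fx [-0.19  0.08 -0.63  0.24  0.06  0.83 -0.95  0.75  0.48 -0.95  0.06 -0.79]
Fz [4.62 5.57 4.46 3.89 4.4  3.4  3.63 4.14 3.79 3.76 3.5  4.35] std [0.599 0.319 0.579]
time: 31.9
 -0.056 -0.073] 
Ty [ 0.022 -0.    -0.05  -0.04  -0.008 -0.063 -0.057 -0.083 -0.063 -0.044
 -0.013 -0.087] mean [-0.085 -0.041  0.002] std [0.018 0.032 0.029]
Fx [ 0.64  0.44  0.08  0.6  -0.36 -0.06  0.35 -0.49 -0.94 -0.72  0.1   0.41]
Fz [3.93 3.86 4.24 4.74 2.78 4.34 4.31 4.72 4.87 3.57 4.08 4.02] std [0.504 0.533 0.55 ]
[0.55084046 0.39773258] (array([355.4, -54.4,  13.5]), -76.3) [ 0.28  0.52 -0.65  1.3   0.31  1.42 -0.15]
[ 0.53845172 -0.3500798 ] (array([-376.5, -208. ,   13.6]), 17.7) [ 0.28  0.52 -0.65  1.3   0.31  1.42 -0.15]
```

Cameras are nearly spent (about 20 calls left), so from here I sample with typed one-row holds. I take one longer check on this module.

```bash
cat > s1.py <<'E'
from h import *
s=r.read_state(); q=R.from_quat(s["eef_rot"]).inv(); print(s["time"].__round__(2) , "Ty",q.apply(s["torque"])[1].round(3))
E
python3 -m crank '[[[50,0,0,0,-1],[100,0,0,0,-1],[100,0,0,0,-1],[100,0,0,0,-1],[100,0,0,0,-1]]]' | grep time; python3 s1.py
python3 -m crank '[[[0,0,0,0,-1]]]' >/dev/null;python3 s1.py
python3 -m crank '[[[0,0,0,0,-1]]]' >/dev/null;python3 s1.py
python3 -m crank '[[[0,0,0,0,-1]]]' >/dev/null;python3 s1.py
python3 -m crank '[[[0,0,0,0,-1]]]' >/dev/null;python3 s1.py
python3 -m crank '[[[0,0,0,0,-1]]]' >/dev/null;python3 s1.py
python3 -m crank '[[[0,0,0,0,-1]]]' >/dev/null;python3 s1.py
python3 -m crank '[[[0,0,0,0,-1]]]' >/dev/null;python3 s1.py
python3 -m crank '[[[0,0,0,0,-1]]]' >/dev/null;python3 s1.py
python3 -m crank '[[[0,0,0,0,-1]]]' >/dev/null;python3 s1.py
python3 -m crank '[[[0,0,0,0,-1]]]' >/dev/null;python3 s1.py
python3 -m crank '[[[-50,0,0,0,-1],[-100,0,0,0,-1],[-100,0,0,0,-1],[-100,0,0,0,-1],[-100,0,0,0,-1]]]' | grep time; python3 s1.py
python3 -m crank '[[[0,0,0,0,-1]]]' >/dev/null;python3 s1.py
python3 -m crank '[[[0,0,0,0,-1]]]' >/dev/null;python3 s1.py
python3 -m crank '[[[0,0,0,0,-1]]]' >/dev/null;python3 s1.py
python3 -m crank '[[[0,0,0,0,-1]]]' >/dev/null;python3 s1.py
python3 -m crank '[[[0,0,0,0,-1]]]' >/dev/null;python3 s1.py
python3 -m crank '[[[0,0,0,0,-1]]]' >/dev/null;python3 s1.py
python3 -m crank '[[[0,0,0,0,-1]]]' >/dev/null;python3 s1.py
python3 -m crank '[[[0,0,0,0,-1]]]' >/dev/null;python3 s1.py
python3 -m crank '[[[0,0,0,0,-1]]]' >/dev/null;python3 s1.py
python3 -m crank '[[[0,0,0,0,-1]]]' >/dev/null;python3 s1.py
```

```text
time: 33.0
33.0 Ty -0.101
33.1 Ty -0.073
33.2 Ty -0.016
33.3 Ty -0.064
33.4 Ty -0.036
33.5 Ty -0.084
33.6 Ty -0.04
33.7 Ty -0.056
33.8 Ty -0.068
33.9 Ty -0.052
34.0 Ty -0.038
time: 34.5
34.5 Ty 0.089
34.6 Ty -0.017
34.7 Ty -0.056
34.8 Ty -0.085
34.9 Ty -0.057
35.0 Ty -0.021
35.1 Ty -0.044
35.2 Ty -0.048
35.3 Ty -0.064
35.4 Ty -0.034
35.5 Ty -0.017
```

Both directions settle at about -0.05, so this module is quiet: green tray, near-left slot.

```bash

python3 -m crank '[[[355,-54,13,-76,-1],[355,-54,13,-76,-1],[355,-54,13,-76,-1],[355,-54,13,-76,-1],[355,-54,13,-76,-1],[355,-54,13,-76,-1],[355,-54,13,-76,-1],[355,-54,13,-76,-1],[355,-54,13,-76,-1],[355,-54,13,-76,-1],[355,-54,13,-76,-1],[355,-54,63,-76,-1],[355,-54,113,-76,-1],[355,-54,145,-76,-1],[355,-54,160,-76,-1],[355,-54,160,-76,-1],[355,-54,160,-76,-1]]]'
python3 slot.py green -.045 .055 90 .028
```

```text
time: 37.2
ee_pos: [0.5523, 0.398, 0.0555]
eef_rot: [0.028, 1.0, 0.001, 0.001]
ft_force: [0.2, -1.2, -3.8]
width: 0.059
grip_force: 50.0
[0.55084046 0.39773258] (array([ 1.4, -0.4, 27.5]), -0.4) [-0.11  0.75 -0.88  1.44  0.59  1.22  0.46]
```

```bash

python3 -m crank '[[[1,0,15,0,-1],[1,0,24,0,-1],[1,0,27,0,-1],[1,0,27,0,-1],[1,0,27,0,-1],[1,0,27,0,0.8],[1,0,27,0,0.8],[1,0,27,0,0.8],[1,0,27,0,0.8],[1,0,-25,0,1],[1,0,-75,0,1],[1,0,-125,0,1],[1,0,-145,0,1],[1,0,-145,0,1]]]'
python3 - <<'E'
from h import *
c=r.camera("top"); cv2.imwrite("pics/t3.png",c["image"][:,:,::-1])
for m in modules(c): print(m[0],m[1],m[2],m[3],go(m[0],.195,m[1]+90))
E
```

```text
time: 38.6
ee_pos: [0.5511, 0.399, 0.2028]
eef_rot: [0.027, 1.0, 0.002, 0.002]
ft_force: [-0.1, 0.3, -0.6]
width: 0.0867
grip_force: 0.0
[0.4461 0.0757] 105.3 [np.float64(0.059), np.float64(0.109)] [304. 258.] (array([  87. , -327.6,    4.3]), 71.6)
[ 0.6443 -0.3642] 83.1 [np.float64(0.06), np.float64(0.11)] [452. 195.] (array([-134.7, -756.1,    4.1]), -86.2)
[0.6587 0.3368] 87.2 [np.float64(0.061), np.float64(0.11)] [219. 185.] (array([-111.2,  -55.4,    5.1]), 89.7)
```

View pics/t3.png

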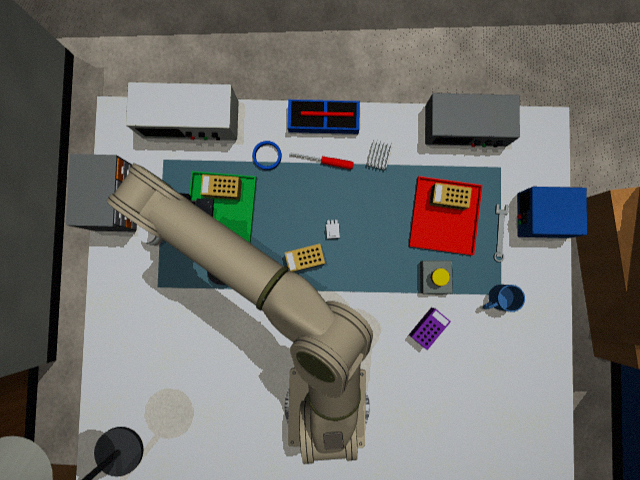

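Modules lie in green at (219,185) and in red at (452,195). The last one, at (305,258), has not moved, so I fetch it.

```bash

python3 -m crank '[[[87,-328,4,71.6,1],[87,-328,4,71.6,1],[87,-328,4,71.6,1],[87,-328,4,71.6,1],[87,-328,4,71.6,1],[87,-328,4,71.6,1],[87,-328,4,71.6,1],[87,-328,4,71.6,1],[87,-328,4,71.6,1],[87,-328,4,71.6,1],[87,-328,4,71.6,1]]]'
python3 - <<'E'
from h import *
print(go([.4461,.0757],.022,195.1))
E
```

```text
time: 39.75
ee_pos: [0.4453, 0.0745, 0.1937]
eef_rot: [0.606, 0.796, -0.0, -0.001]
ft_force: [0.6, -0.3, -0.1]
width: 0.087
grip_force: 0.0
(array([  0.8,   1.4, 171.7]), 0.3)
```

```bash

python3 -m crank '[[[1,1,50,0,1],[1,1,100,0,1],[1,1,140,0,1],[1,1,160,0,1],[1,1,171,0,1],[1,1,171,0,1],[1,1,171,0,-1],[1,1,171,0,-1],[1,1,171,0,-1],[1,1,171,0,-1],[1,1,171,0,-1],[1,1,120,0,-1],[1,1,70,0,-1],[1,1,20,0,-1],[1,1,-20,0,-1],[1,1,-20,0,-1],[51,1,-20,0,-1],[51,1,-20,0,-1]]]' 50
python3 -m crank '[[[-50,0,0,0,-1],[-100,0,0,0,-1],[-100,0,0,0,-1],[-100,0,0,0,-1],[-100,0,0,0,-1]]]' | grep time; python3 s1.py
python3 -m crank '[[[0,0,0,0,-1]]]' >/dev/null;python3 s1.py
python3 -m crank '[[[0,0,0,0,-1]]]' >/dev/null;python3 s1.py
python3 -m crank '[[[0,0,0,0,-1]]]' >/dev/null;python3 s1.py
python3 -m crank '[[[0,0,0,0,-1]]]' >/dev/null;python3 s1.py
python3 -m crank '[[[0,0,0,0,-1]]]' >/dev/null;python3 s1.py
python3 -m crank '[[[0,0,0,0,-1]]]' >/dev/null;python3 s1.py
python3 -m crank '[[[0,0,0,0,-1]]]' |grep ft;python3 s1.py
python3 -m crank '[[[50,0,0,0,-1],[100,0,0,0,-1],[100,0,0,0,-1],[100,0,0,0,-1],[100,0,0,0,-1]]]' | grep time; python3 s1.py
python3 -m crank '[[[0,0,0,0,-1]]]' >/dev/null;python3 s1.py
python3 -m crank '[[[0,0,0,0,-1]]]' >/dev/null;python3 s1.py
python3 -m crank '[[[0,0,0,0,-1]]]' >/dev/null;python3 s1.py
python3 -m crank '[[[0,0,0,0,-1]]]' >/dev/null;python3 s1.py
python3 -m crank '[[[0,0,0,0,-1]]]' >/dev/null;python3 s1.py
python3 -m crank '[[[0,0,0,0,-1]]]' >/dev/null;python3 s1.py
python3 -m crank '[[[0,0,0,0,-1]]]' |grep ft;python3 s1.py
python3 -m crank '[[[-50,0,0,0,-1],[-100,0,0,0,-1],[-100,0,0,0,-1],[-100,0,0,0,-1],[-100,0,0,0,-1]]]' | grep time; python3 s1.py
python3 -m crank '[[[0,0,0,0,-1]]]' >/dev/null;python3 s1.py
python3 -m crank '[[[0,0,0,0,-1]]]' >/dev/null;python3 s1.py
python3 -m crank '[[[0,0,0,0,-1]]]' >/dev/null;python3 s1.py
python3 -m crank '[[[0,0,0,0,-1]]]' >/dev/null;python3 s1.py
python3 -m crank '[[[0,0,0,0,-1]]]' >/dev/null;python3 s1.py
python3 -m crank '[[[0,0,0,0,-1]]]' >/dev/null;python3 s1.py
python3 -m crank '[[[0,0,0,0,-1]]]' |grep ft;python3 s1.py
python3 slot.py green -.045 -.055 90 .2; python3 slot.py red -.05 0 0 .2
```

```text
time: 41.55
ee_pos: [0.4307, 0.1292, 0.2136]
eef_rot: [0.604, 0.797, -0.0, -0.001]
ft_force: [-0.8, 0.4, -5.2]
width: 0.0598
grip_force: 50.0
time: 42.05
42.05 Ty 0.031
42.15 Ty 0.009
42.25 Ty -0.008
42.35 Ty 0.013
42.45 Ty -0.051
42.55 Ty 0.021
42.65 Ty -0.092
ft_force: [0.9, -0.1, -5.5]
42.75 Ty -0.004
time: 43.25
43.25 Ty -0.107
43.35 Ty -0.114
43.45 Ty -0.027
43.55 Ty -0.063
43.65 Ty -0.108
43.75 Ty -0.085
43.85 Ty -0.042
ft_force: [0.6, -0.3, -5.4]
43.95 Ty -0.076
time: 44.45
44.45 Ty 0.017
44.55 Ty 0.028
44.65 Ty 0.0
44.75 Ty 0.015
44.85 Ty 0.045
44.95 Ty 0.035
45.05 Ty -0.019
ft_force: [-1.1, -0.5, -5.1]
45.15 Ty 0.023
[0.54546699 0.2878639 ] (array([228.4, 151.4,  14.5]), -71.9) [ 0.67  0.02 -0.82  1.85  0.01  1.28  0.11]
[ 0.53845172 -0.3500798 ] (array([-385.1,  -23.7,   14.6]), 22.1) [ 0.67  0.02 -0.82  1.85  0.01  1.28  0.11]
```

```bash

python3 -m crank '[[[50,0,0,0,-1],[100,0,0,0,-1],[100,0,0,0,-1],[100,0,0,0,-1],[100,0,0,0,-1],[100,0,0,0,-1]]]' | grep time; python3 s1.py
python3 -m crank '[[[0,0,0,0,-1]]]' >/dev/null;python3 s1.py
python3 -m crank '[[[0,0,0,0,-1]]]' >/dev/null;python3 s1.py
python3 -m crank '[[[0,0,0,0,-1]]]' >/dev/null;python3 s1.py
python3 -m crank '[[[0,0,0,0,-1]]]' >/dev/null;python3 s1.py
python3 -m crank '[[[0,0,0,0,-1]]]' >/dev/null;python3 s1.py
python3 -m crank '[[[0,0,0,0,-1]]]' >/dev/null;python3 s1.py
python3 -m crank '[[[0,0,0,0,-1]]]' >/dev/null;python3 s1.py
python3 -m crank '[[[-50,0,0,0,-1],[-100,0,0,0,-1],[-100,0,0,0,-1],[-100,0,0,0,-1],[-100,0,0,0,-1],[-100,0,0,0,-1]]]' | grep time; python3 s1.py
python3 -m crank '[[[0,0,0,0,-1]]]' >/dev/null;python3 s1.py
python3 -m crank '[[[0,0,0,0,-1]]]' >/dev/null;python3 s1.py
python3 -m crank '[[[0,0,0,0,-1]]]' >/dev/null;python3 s1.py
python3 -m crank '[[[0,0,0,0,-1]]]' >/dev/null;python3 s1.py
python3 -m crank '[[[0,0,0,0,-1]]]' >/dev/null;python3 s1.py
python3 -m crank '[[[0,0,0,0,-1]]]' >/dev/null;python3 s1.py
python3 -m crank '[[[0,0,0,0,-1]]]' >/dev/null;python3 s1.py
```

```text
time: 45.75
45.75 Ty -0.117
45.85 Ty -0.107
45.95 Ty -0.08
46.05 Ty -0.13
46.15 Ty -0.008
46.25 Ty -0.112
46.35 Ty -0.075
46.45 Ty -0.08
time: 47.05
47.05 Ty -0.057
47.15 Ty -0.015
47.25 Ty -0.011
47.35 Ty 0.081
47.45 Ty -0.024
47.55 Ty -0.021
47.65 Ty -0.024
47.75 Ty 0.058
```

The settled moment differs by 0.09 N·m, so this module rattles: red tray, near slot.

```bash

python3 -m crank '[[[-385,-24,5,22.1,-1],[-385,-24,5,22.1,-1],[-385,-24,5,22.1,-1],[-385,-24,5,22.1,-1],[-385,-24,5,22.1,-1],[-385,-24,5,22.1,-1],[-385,-24,5,22.1,-1],[-385,-24,5,22.1,-1],[-385,-24,5,22.1,-1],[-385,-24,5,22.1,-1],[-385,-24,60,22.1,-1],[-385,-24,110,22.1,-1],[-385,-24,145,22.1,-1],[-385,-24,160,22.1,-1],[-385,-24,160,22.1,-1],[-385,-24,160,22.1,-1]]]'
python3 slot.py red -.05 0 0 .028
```

```text
time: 49.35
ee_pos: [0.5396, -0.3501, 0.0569]
eef_rot: [0.748, 0.664, 0.001, 0.001]
ft_force: [-0.3, 0.0, -5.5]
width: 0.0599
grip_force: 50.0
[ 0.53845172 -0.3500798 ] (array([-0.1, -1.2, 28.9]), 0.0) [ 0.88  0.55 -0.5   1.57  0.29  1.09  0.19]
```

```bash

python3 -m crank '[[[0,-1,15,0,-1],[0,-1,24,0,-1],[0,-1,28,0,-1],[0,-1,28,0,-1],[0,-1,28,0,-1],[0,-1,28,0,0.8],[0,-1,28,0,0.8],[0,-1,28,0,0.8],[0,-1,28,0,0.8],[0,-1,-25,0,1],[0,-1,-75,0,1],[0,-1,-125,0,1],[0,-1,-145,0,-1],[0,-1,-145,0,-1]]]'
python3 - <<'E'
from h import *
c=r.camera("top"); cv2.imwrite("pics/t4.png",c["image"][:,:,::-1])
for m in modules(c): print(m[0],m[1],m[2],m[3])
print(go([.398,-.3244],.135))
E
```

```text
time: 50.75
ee_pos: [0.539, -0.3507, 0.2042]
eef_rot: [0.748, 0.664, 0.001, 0.003]
ft_force: [-0.2, -0.1, -0.2]
width: 0.0781
grip_force: 0.0
[0.5469 0.397 ] 176.6 [np.float64(0.059), np.float64(0.109)] [198. 222.]
[ 0.6469 -0.3459] 83.1 [np.float64(0.059), np.float64(0.073)] [446. 194.]
[0.6587 0.3368] 87.2 [np.float64(0.061), np.float64(0.11)] [219. 185.]
(array([   9.3, -142.2,   65.9]), 0.0)
```

View pics/t4.png

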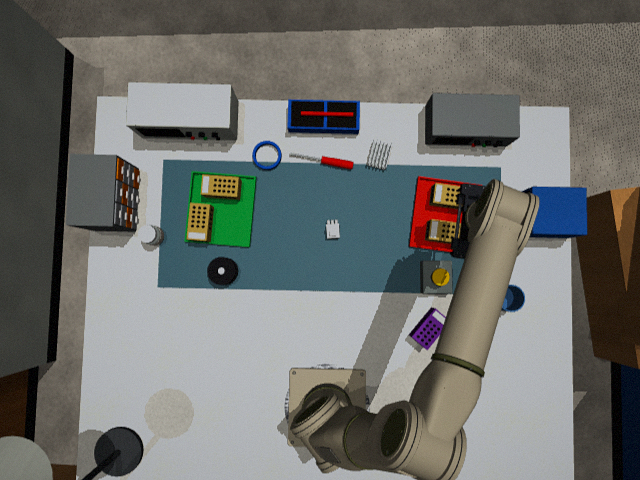

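The two green modules (219,185) and (198,222) lie in their tray, and both red ones look to be in theirs, partly hidden. I move above the plunger and check the red tray in the scene view.

```bash

python3 -m crank '[[[9,-142,10,0,-1],[9,-142,10,0,-1],[9,-142,10,0,-1],[9,-142,10,0,-1],[9,-142,50,0,-1],[9,-142,66,0,-1],[9,-142,66,0,-1],[9,-142,66,0,-1]]]'
python3 - <<'E'
from h import *
c=r.camera("scene"); cv2.imwrite("pics/s4.png",cv2.resize(c["image"][180:420,130:450],None,fx=2,fy=2)[:,:,::-1])
c=r.camera("top")
for m in modules(c): print(m[0],m[1],m[2],m[3])
print(go([.398,-.3244],.065))
E
```

```text
time: 51.6
ee_pos: [0.3973, -0.3239, 0.1333]
eef_rot: [0.748, 0.664, 0.0, -0.001]
ft_force: [0.7, 0.4, 0.4]
width: 0.0113
grip_force: 0.0
[ 0.535  -0.3514] 84.1 [np.float64(0.059), np.float64(0.11)] [447. 231.]
[0.5469 0.397 ] 176.6 [np.float64(0.059), np.float64(0.109)] [198. 222.]
[ 0.6447 -0.3643] 83.1 [np.float64(0.059), np.float64(0.11)] [452. 195.]
[0.6587 0.3366] 87.2 [np.float64(0.061), np.float64(0.11)] [219. 185.]
(array([ 0.1,  0.1, 69.4]), 0.0)
```

View pics/s4.png

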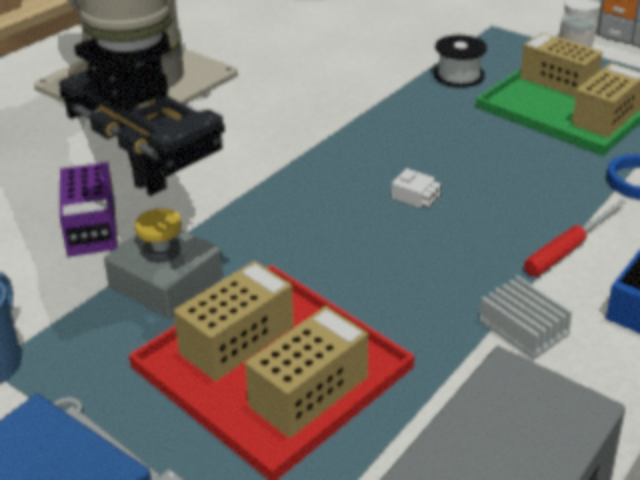

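All four modules lie flat: two in red at crop (235,320) and (305,370), two in green at upper right. The fingers are above the plunger (158,225). Second punch, with the fingers given time to close first.

```bash
python3 -m crank '[[[0,0,0,0,-1],[0,0,25,0,-1],[0,0,40,0,-1],[0,0,53,0,-1],[0,0,60,0,-1],[0,0,66,0,-1],[0,0,69,0,-1],[0,0,70,0,-1],[0,0,70,0,-1],[0,0,70,0,-1],[0,0,70,0,-1]]]'
python3 -m crank '[[[0,0,0,0,-1]]]'
```

```text
time: 52.8
ee_pos: [0.3972, -0.3243, 0.0653]
eef_rot: [0.748, 0.664, -0.001, 0.0]
ft_force: [-8.1, 6.3, 23.7]
width: 0.0005
grip_force: 11.6
time: 52.9
ee_pos: [0.3972, -0.3243, 0.0653]
eef_rot: [0.748, 0.664, -0.001, 0.0]
ft_force: [-8.0, 6.4, 23.3]
width: 0.001
grip_force: 11.6
```

```bash
python3 -m crank '[[[0,0,-40,0,-1],[0,0,-80,0,-1],[0,0,-120,0,-1],[0,0,-120,0,-1],[0,0,-120,0,-1],[0,0,-120,0,-1],[0,0,-120,0,-1],[0,0,-120,0,-1]]]'
python3 - <<'E'
from h import *
for m in modules(r.camera("top")): print(m[0],m[1])
print(r.close_job())
E
```

```text
time: 53.7
ee_pos: [0.3968, -0.3239, 0.1825]
eef_rot: [0.748, 0.664, -0.0, -0.001]
ft_force: [-0.2, -0.2, -0.4]
width: 0.0005
grip_force: 0.0
[ 0.5348 -0.3515] 83.1
[0.5469 0.3972] 176.6
[ 0.6447 -0.3641] 83.1
[0.6587 0.3368] 87.2
the job is handed in; nothing more can be done
None
```

I handed the job in at 53.7 s: the recorder was punched to open and again to close, with the two rattling modules flat in the red tray and the two quiet ones flat in the green (the hand-in call returned no verdict).

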